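# Set the stem gauge to its third click

## Robot

A 7-joint arm with a two-finger parallel gripper is mounted at the origin on a cart in front of the work surface, level with it; the furniture and walls round the work are solid. World frame = base frame: x ahead of the robot, y to its left, z up, the work surface at z = 0. Lengths are in mm, angles in rad, forces in N, time in s.
With the tool pointing down it reaches from about 400 to 925 mm from the base axis. Payload 4.1 kg.
Tool frame: the origin (TCP) lies on the centre line of the jaws, within the pads' length; the fingertips stand 25 mm ahead of it and the grasp point (between the pads) lies 6 mm ahead of it; z points along the fingers, y is the direction in which the jaws open and shut (so a half turn about z gives the same grasp; the last joint's range is limited). The gripper opens to 85 mm and grips with 20 to 120 N. Pads are 22 mm wide; open, the fingers measure 114 mm over their backs; the gripper's body (76 mm by 85 mm) begins 54 mm behind the grasp point. The pads swing forward as they close: fully open they stand 13 mm farther back than shut.
Start: joints at [1.165, 0.398, 0.045, 1.537, -0.019, 1.207, -0.051], TCP at [196.343, -619.669, 256.347] pointing down, gripper open.
Joint ranges: [-2.82, 2.82], [-0.49, 2.23], [-1.37, 1.46], [0, 2.46], [-1.36, 4.5], [0.23, 2], [-2.94, 2.94]. Speed limits (rad/s): [2.57, 2.57, 3.14, 3.14, 3.14, 3.14, 3.14].

## Interface

Orientations are given as a unit quaternion [w, x, y, z].
In Python, from rig import telemetry, cams, ticket gives the robot as it stands.
- The arm moves only by the tool send_rows, never from a script. Its argument "deltas" is a list of rows, each an object with "hand": the opening, from 0 (shut) to 1 (fully open); "dp": the shift along the world's x, y, z scaled (see below), a list of three; "delta_rot": the turn, a rotation vector about the world's x, y, z scaled (see below), a list of three. In form: [{"hand": hand, "dp": [dx, dy, dz], "delta_rot": [wx, wy, wz]}, ...]. A call has 1 to 10 rows; each row is the pose to reach, as a shift and turn from the pose measured when the call began; what a row does not reach only later rows make up. The controller multiplies each number of a shift by 40 cm and each number of a turn by 0.5 rad. A row lasts 1/8 s, in which the tool goes at most 62.5 mm and 10.7 degrees, less where a joint would pass 70% of its speed; a pose out of reach is approached as far as the arm can. A call with a number of a shift or a turn outside -1 to 1 is refused whole. A call with a gripper value outside its range is refused whole. The fingers move at their own pace and stop on an object; the grip force is fixed at half the most. Time passes only in rows, so rows that repeat a pose let the fingers close. It gives the time, the measured TCP pose, the force and the opening at its end, in the units of the state.
- telemetry.get_obs(): the state, without advancing time (a new reading comes with each control period).
- cams.snapshot(name): name is "scene" or "top" or "wrist"; returns (picture, depth): 420x560x3 uint8, blue, green, red; 420x560 float32, mm along the optical axis (not along the pixel's ray), 0 where there is no reading.
- cams.calibration(name): a dict with "fovy" (degrees; the focal length in pixels is half the picture's height over the tangent of half this angle, whatever the lens; pixels are square), "cx", "cy" (the principal point, pixels), "extrinsics" (4x4, takes a point from camera to world coordinates). Camera axes: x right, y up, looking along -z (the intrinsics and any distortion apply to the point x, -y, -z); pixel columns grow to the right and rows downward; lengths in mm; the calibration is good to about 2 mm. A picture is of the moment at which its call begins: read the wrist's pose just before it. calibration takes no time and is no camera call; for the wrist camera it gives the pose at the moment of the call.
- ticket.sign_off(): hands the job in, once; it reports no verdict.
The state is a dict: "clock": time; "joints": joint angles; "qvel": joint speeds; "tau": joint torques, N m; "ee_pos": TCP position; "ee_rot": TCP orientation; "force": force on the tool from outside, world axes, zero at the start; "ft_torque": the same for the moment, N m; "width": finger opening in mm.
Only numpy, scipy, OpenCV 4.12 (cv2) and the standard library are available. Lean on these libraries where they do the work, as an engineer would, in place of code of your own. Each camera call takes 0.05 s, during which the arm holds its last target.

## Task

Set the stem-length gauge: with a fingertip, push its black lever all the way home to the right-hand end of its travel, then push it back to the left, counting the clicks, and leave it seated in the third click from home without ever going past it. Push gently, do not grip the lever or pick anything up, and leave the ribbon spool, the tape roll and the clay pot where they stand.

Things in the scene. Friction and masses are not known exactly. Their poses are not given: they have to be found in the camera images.
- stem_gauge: Fixed stem-length gauge: wooden board 110 (x) x 280 (y) x 18 mm, with an aluminium rail along its near side (44 mm wide, centre line x = -30 mm, top z = 34 mm). Origin: centre of the underside, on the table. +y (robot's left): the lever slides away from home; home end at -y, where a steel fence 44 mm high stands on the board (x 6 to 52, y -134 to -128 mm). Yaw varies by 0.3 rad either way.
- lever_tab (a point): Centre of the black upright lever tab, 65 mm above the table. The tab is 12 mm thick along the slide (gauge y), 28 mm wide (gauge x), from 38 to 90 mm above the table. Its foot is a steel plate 34 x 34 mm, top 40 mm above the table: keep fingertips 45 mm or more above the table. A thin stop plate, top 39 mm, reaches from it over the far side of the board.
- rail_home (a point): Where the tab's centre (lever_tab) lies when the lever is home, 65 mm above the table; a solid stop inside the rail ends the travel there. From here five hidden spring clicks follow to the left, unevenly spaced: the first 18 to 28 mm from home, each next one 18 to 28 mm on. The lever starts anywhere about the first two clicks, in or between notches.
- stop_lever (a joint): Lever travel in m: 0 = home (right end, solid stop), grows to the left (gauge +y), at most 0.120. Between notches it slides at 2 N or less and stays where it is left. Within some 3 mm of a notch it snaps into the middle by itself; to leave a notch, either way, the push rises to 6 to 10 N within 4 mm, then suddenly drops. Let go in a notch, it springs back to the middle.
- ribbon_white: White ribbon spool, 100 mm across, 50 mm high, loose, left of the gauge; bystander. Origin: centre of its underside.
- tape_green: Tan roll of tape, 100 mm across, 25 mm high, loose, right of the gauge; bystander. Origin: centre of its underside.
- clay_pot_b: Small clay pot, 75 mm across, 70 mm high, loose, on the robot's side of the gauge; bystander. Origin: centre of its underside.

How it is judged (in metres and radians):
On the way:
1. the lever is pushed home against its stop (within 3 mm) (value of joint stop_lever below 0.003 m), for 0.1 s.
At the end, for the whole second after the job is handed in: The lever rests in the third notch from home (within 3 mm of its middle), having been home first; the spool, the tape and the pot are within 20 mm of where they stood (value of joint stop_lever between 0.065 and 0.071 m and velocity of joint stop_lever between -0.005 and 0.005 m/s and distance of each of ribbon_white, tape_green, clay_pot_b from where it was at the start of the episode below 0.02 m); the robot touches nothing.
It fails at once if the lever is pushed past the third click (value of joint stop_lever above 0.076 m).
It fails at once if the lever is gripped or pushed hard (more than 35 N) (contact force between the fingers and stop_lever above 35 N).
It fails at once if the ribbon spool is moved, lifted or carried (more than 20 mm) (distance of ribbon_white from where it was at the start of the episode above 0.02 m).
It fails at once if the tape roll is moved, lifted or carried (more than 20 mm) (distance of tape_green from where it was at the start of the episode above 0.02 m).
It fails at once if the clay pot is moved, lifted or carried (more than 20 mm) (distance of clay_pot_b from where it was at the start of the episode above 0.02 m).
It also fails if it takes over 72 s, if anything falls off the work surface, if the arm or the gripper's body presses on something with over 40 N, if the wrist force passes 120 N, or if a joint passes its speed limit or range.

## Working session

There is one attempt and no reset: what is moved stays moved. The work goes in short steps, Python scripts to look and compute and a tool call to move; the robot and the scene stay as the last step left them, time stands still between calls to the robot, and variables do not carry over. Pictures are saved under pics/ and viewed, and the job is handed in when it is done.

Besides the shell and the picture viewer there is one more tool, called after "Request:" by a JSON object that holds its "op" and its "data", one argument or row to a line. send_rows: Moves the arm, as the interface text tells. Its arguments: {"type":"object","properties":{"deltas":{"type":"array","items":{"type":"object","properties":{"hand":{"type":"number"},"dp":{"type":"array","items":{"type":"number"}},"delta_rot":{"type":"array","items":{"type":"number"}}}}}},"required":["deltas"]}

```bash
mkdir -p pics; ls
cat > h.py <<'E'
import numpy as np,cv2
from rig import telemetry,cams,ticket
def K(name):
    c=cams.calibration(name); f=210/np.tan(np.radians(c['fovy'])/2); return c,f
def world(c,f,u,v,d):
    p=np.array([(u-c['cx'])*d/f,-(v-c['cy'])*d/f,-d,1.]); return (np.array(c['extrinsics'])@p)[:3]
def plane(c,f,u,v,z):
    E=np.array(c['extrinsics']); r=E[:3,:3]@np.array([(u-c['cx'])/f,-(v-c['cy'])/f,-1.]); o=E[:3,3]
    return o+r*(z-o[2])/r[2]
E
python3 - <<'E'
from h import *
o=telemetry.get_obs();print(o)
for n in('scene','top','wrist'):
    c,f=K(n);print(n,c,f)
    im,d=cams.snapshot(n);cv2.imwrite(f'pics/{n}0.png',im);np.savez(f'{n}0.npz',im=im,d=d)
E
```

```text
pics
{'clock': 0.0, 'joints': array([ 1.16500231,  0.39919955,  0.04501815,  1.53786838, -0.01869258,
        1.20689001, -0.05071687]), 'qvel': array([-1.58886827e-03,  4.58531967e-04,  3.78918983e-04,  1.94336760e-04,
        1.87112121e-05,  1.28317342e-03, -1.19252212e-05]), 'tau': array([ 2.66357538e-04, -4.75127077e+01,  1.36462692e+00, -2.54219556e+01,
        1.14419003e-02,  9.41636099e-03,  9.57219669e-06]), 'ee_pos': array([ 196.15922785, -619.08878843,  255.26338413]), 'ee_rot': array([-9.47923650e-04,  9.88248663e-01,  1.52851675e-01, -2.15319542e-04]), 'force': array([-0.43442621,  0.01682356, -0.46896386]), 'ft_torque': array([0.01354369, 0.01340234, 0.01260725]), 'width': 85.52787156754712}
scene {'fovy': 50.79303118396143, 'cx': 287.6171387671278, 'cy': 206.7982110202541, 'extrinsics': array([[-8.27199088e-01,  4.35823738e-01, -3.54682024e-01,
         2.26451270e+02],
       [-5.61791631e-01, -6.54350042e-01,  5.06178019e-01,
         3.57628204e+02],
       [-1.14818007e-02,  6.17967388e-01,  7.86119886e-01,
         8.22864253e+02],
       [ 0.00000000e+00,  0.000
[... 291 characters left out ...]
26e-01,  3.02965162e-02,
        -1.02458889e+02],
       [-2.41884534e-03,  2.08878056e-01,  9.77938703e-01,
         1.16293096e+03],
       [ 0.00000000e+00,  0.00000000e+00,  0.00000000e+00,
         1.00000000e+00]])} 438.09672821096416
wrist {'fovy': 70.12663707303207, 'cx': 284.4285233613926, 'cy': 210.1073477264016, 'extrinsics': array([[ 3.01440542e-01,  9.16052848e-01,  2.64538805e-01,
         2.63119860e+02],
       [-9.53481719e-01,  2.90330688e-01,  8.11215319e-02,
        -5.98120607e+02],
       [-2.49212300e-03, -2.76686233e-01,  9.60957084e-01,
         3.72464770e+02],
       [ 0.00000000e+00,  0.00000000e+00,  0.00000000e+00,
         1.00000000e+00]])} 299.20677732535324
```

View pics/scene0.png

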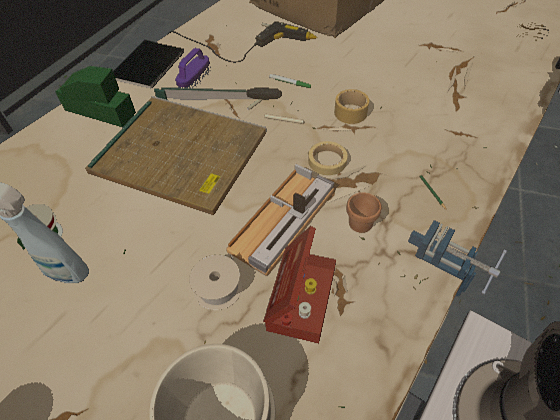

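View pics/top0.png

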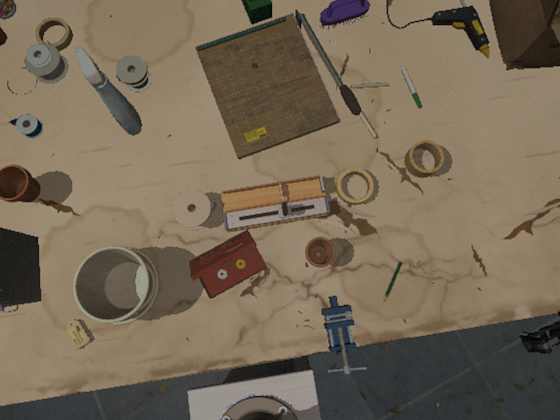

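The top view shows the gauge at about (276,203) with the black lever near (285,209), the spool at (192,208), the tape at (355,185) and the pot at (319,252). A red box stands at (228,262), on the robot's left side of the gauge. Next I'll measure these.

Run:
```python
from h import *
for n,(x0,x1,y0,y1) in (('top',(170,390,150,290)),('scene',(190,390,130,290))):
    z=np.load(f'{n}0.npz');im,d=z['im'],z['d'];c,f=K(n)
    cv2.imwrite(f'pics/{n}_crop.png',cv2.resize(im[y0:y1,x0:x1],None,fx=3.6,fy=3.6,interpolation=cv2.INTER_CUBIC))
    vv,uu=np.mgrid[0:420,0:560]
    E=np.array(c['extrinsics'])
    P=np.stack([(uu-c['cx'])*d/f,-(vv-c['cy'])*d/f,-d],-1)@E[:3,:3].T+E[:3,3]
    np.save(n+'P.npy',P)
    g=im.max(-1)
    m=(g<75)&(P[...,2]>45)&(P[...,2]<100)&(P[...,0]>350)&(P[...,0]<650)&(abs(P[...,1]+100)<250)&(d>0)
    nl,lab,st,ce=cv2.connectedComponentsWithStats(m.astype(np.uint8))
    for i in range(1,nl):
        if st[i,4]>15:
            q=P[lab==i];print(n,st[i],ce[i],q.mean(0),q.min(0),q.max(0))
    # rough height mask of gauge board/rail
    for lo,hi in((12,24),(30,42)):
        m=(P[...,2]>lo)&(P[...,2]<hi)&(P[...,0]>380)&(P[...,0]<600)&(abs(P[...,1]+100)<250)
        nl,lab,st,ce=cv2.connectedComponentsWithStats(m.astype(np.uint8))
        for i in range(1,nl):
            if st[i,4]>150:
                q=P[lab==i];r=cv2.minAreaRect(q[:,:2].astype(np.float32));print(n,lo,st[i],ce[i],q.mean(0),r)
```

```text
top [282 202   6  14  56] [284.21428571 208.30357143] [ 551.73234135 -153.52606027   85.90917338] [ 540.2822501  -159.31635051   53.94770235] [ 567.95661843 -148.03217121   93.36052018]
top [190 230  61  39 273] [217.70695971 248.16483516] [481.02443754  26.37152719  67.35447307] [439.95964393 -59.35212085  45.1051738 ] [517.68632857 102.05810651  99.04436343]
top [225 242  13   8  17] [230.64705882 245.52941176] [478.49845768  -8.77484199  95.26181733] [471.87557257 -25.32569269  82.41173984] [484.84918997   5.72979537  99.87428226]
top 12 [283 190  43  13 267] [303.50561798 196.05243446] [ 590.62863501 -213.24544864   18.8097933 ] ((589.2525024414062, -214.5334930419922), (21.241968154907227, 115.79241180419922), 0.026633191853761673)
top 12 [222 197  60  16 406] [251.21921182 204.34236453] [590.18278731 -71.32317699  18.38427608] ((588.7817993164062, -72.32514953613281), (22.388063430786133, 159.3062744140625), 0.02073441632091999)
top 12 [227 213 102  19 191] [276.95811518 222.38219895] [ 531.12674244 -131.81612123   17.6684348 ] ((531.5593872070312, -133.413330078125), (5.651408
[... 338 characters left out ...]
1964909    71.85502172] [ 540.43110974 -155.44906162   45.26709019] [ 566.40838502 -145.6530789    93.03276229]
scene [283 250   7  14  31] [285.70967742 256.74193548] [498.11193559 -20.25573453  70.5801669 ] [491.53362707 -34.11037647  63.25644121] [504.9023799   -7.61589199  77.75911717]
scene 12 [240 187  94  87 818] [276.98288509 233.39731051] [566.93739866 -87.89240208  18.3827398 ] ((564.7685546875, -132.1054229736328), (72.25542449951172, 281.5182189941406), 0.5061611533164978)
scene 30 [ 248  175   86   95 1922] [289.49531738 223.08272633] [ 552.98736403 -117.8415255    34.84631506] ((565.2440185546875, -132.00038146972656), (67.8813705444336, 280.79058837890625), 0.6383655667304993)
```

Run:
```python
from h import *
P=np.load('topP.npy');c,f=K('top')
def reg(u0,u1,v0,v1,lo,hi):
    q=P[v0:v1,u0:u1].reshape(-1,3);q=q[(q[:,2]>lo)&(q[:,2]<hi)];print(len(q),q.min(0).round(),q.max(0).round(),np.round((q.min(0)+q.max(0))/2))
reg(298,340,232,272,62,75)   # pot rim
reg(335,378,165,206,18,30)
reg(170,215,185,230,44,55)
reg(188,270,228,300,30,130)  # red box
```

```text
197 [ 394. -261.   62.] [ 468. -187.   75.] [ 431. -224.   69.]
456 [ 548. -401.   18.] [ 647. -303.   30.] [ 597. -352.   24.]
1074 [547.  26.  44.] [647. 134.  55.] [597.  80.  49.]
974 [363. -86.  30.] [535. 105. 130.] [449.   9.  80.]
```

View pics/top_crop.png

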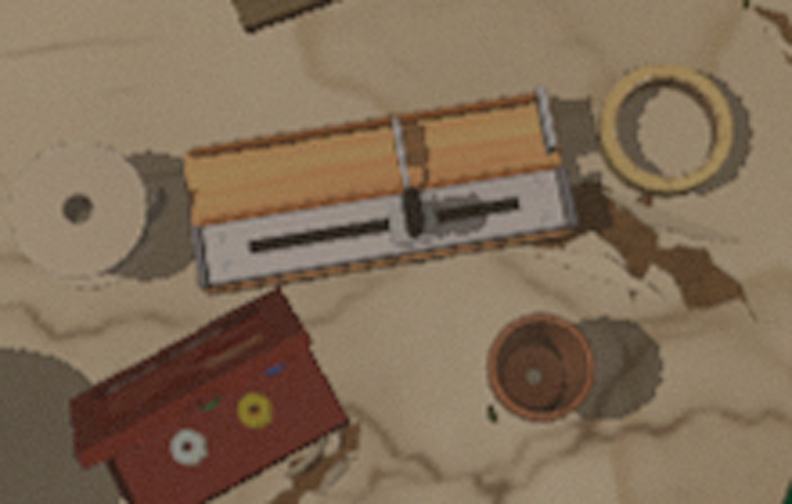

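Request:
{"op": "send_rows", "data": {
  "deltas": [
    {"hand": 0, "dp": [0.5, 0.7, 0], "delta_rot": [0, 0, 0.9]},
    {"hand": 0, "dp": [0.5, 0.7, 0], "delta_rot": [0, 0, 0.9]},
    {"hand": 0, "dp": [0.5, 0.7, 0], "delta_rot": [0, 0, 0.9]},
    {"hand": 0, "dp": [0.5, 0.7, 0], "delta_rot": [0, 0, 0.9]},
    {"hand": 0, "dp": [0.5, 0.7, 0], "delta_rot": [0, 0, 0.9]},
    {"hand": 0, "dp": [0.5, 0.7, 0], "delta_rot": [0, 0, 0.9]}
  ]
}}

```text
clock: 0.9
ee_pos: [398.3, -335.4, 255.5]
ee_rot: [-0.001, 0.928, 0.372, 0.0]
force: [0.2, -0.8, 0.4]
width: 0.5
```

Request:
{"op": "send_rows", "data": {
  "deltas": [
    {"hand": 0, "dp": [0.39, 0.563, -0.2], "delta_rot": [0, 0, 0.9]},
    {"hand": 0, "dp": [0.39, 0.563, -0.2], "delta_rot": [0, 0, 0.9]},
    {"hand": 0, "dp": [0.39, 0.563, -0.2], "delta_rot": [0, 0, 0.9]},
    {"hand": 0, "dp": [0.39, 0.563, -0.2], "delta_rot": [0, 0, 0.9]},
    {"hand": 0, "dp": [0.39, 0.563, -0.2], "delta_rot": [0, 0, 0.9]},
    {"hand": 0, "dp": [0.39, 0.563, -0.2], "delta_rot": [0, 0, 0.9]},
    {"hand": 0, "dp": [0.39, 0.563, -0.2], "delta_rot": [0, 0, 0.9]}
  ]
}}

```text
clock: 1.78
ee_pos: [553.8, -111.3, 175.3]
ee_rot: [-0.001, 0.822, 0.569, -0.001]
force: [0.3, 0.3, -0.1]
width: 0.1
```

Request:
{"op": "send_rows", "data": {
  "deltas": [
    {"hand": 0, "dp": [0, 0, -0.1], "delta_rot": [0, 0, 0.72]},
    {"hand": 0, "dp": [0, 0, -0.1], "delta_rot": [0, 0, 0.72]},
    {"hand": 0, "dp": [0, 0, -0.218], "delta_rot": [0, 0, 0.72]},
    {"hand": 0, "dp": [0, 0, -0.218], "delta_rot": [0, 0, 0.72]},
    {"hand": 0, "dp": [0, 0, -0.218], "delta_rot": [0, 0, 0.72]}
  ]
}}

```text
clock: 2.4
ee_pos: [554.2, -112.5, 89.3]
ee_rot: [-0.0, 0.708, 0.707, -0.001]
force: [1.0, 0.7, 0.4]
width: -0.3
```

Run:
```python
from h import *
o=telemetry.get_obs();print(o['ee_pos'],o['ee_rot'],o['force'],o['joints'])
ims=[]
for n in('scene','wrist'):
    im,d=cams.snapshot(n); ims.append(im)
cv2.imwrite('pics/a.png',cv2.resize(ims[0][110:290,180:420],(800,600),interpolation=cv2.INTER_CUBIC));cv2.imwrite('pics/aw.png',ims[1])
```

```text
[ 554.18956859 -112.49829587   89.30942566] [-8.49092874e-05  7.07594204e-01  7.06618626e-01 -7.43244805e-04] [0.99289554 0.74220041 0.3847399 ] [ 0.48442996  0.46369382 -0.45392075  1.89022117  0.2659733   0.8479177
 -0.10695068]
```

View pics/a.png

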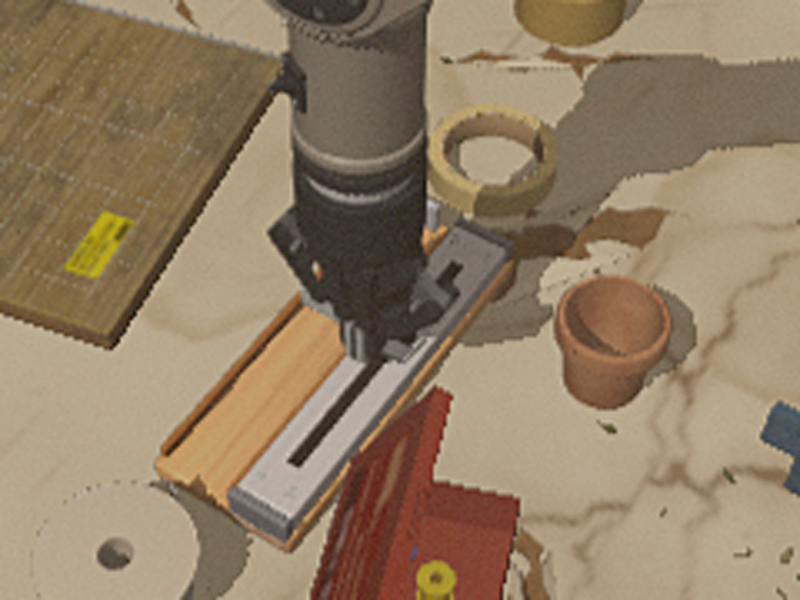

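View pics/aw.png

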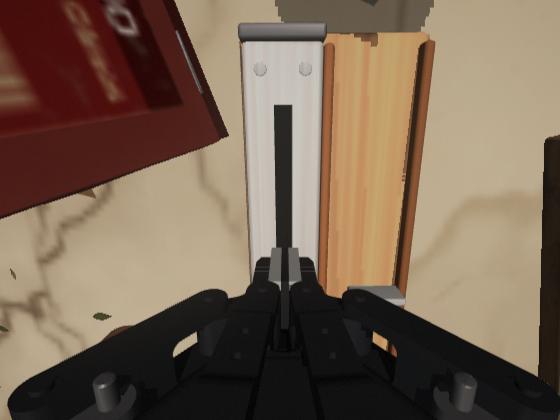

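The scene view shows the closed fingers over the rail, just left of the tab. The wrist view shows them on the slot at about (285,260). I'll start pushing gently to the right.

Request:
{"op": "send_rows", "data": {
  "deltas": [
    {"hand": 0, "dp": [0, -0.01, 0], "delta_rot": [0, 0, 0]},
    {"hand": 0, "dp": [0, -0.02, 0], "delta_rot": [0, 0, 0]},
    {"hand": 0, "dp": [0, -0.03, 0], "delta_rot": [0, 0, 0]},
    {"hand": 0, "dp": [0, -0.04, 0], "delta_rot": [0, 0, 0]},
    {"hand": 0, "dp": [0, -0.045, 0], "delta_rot": [0, 0, 0]},
    {"hand": 0, "dp": [0, -0.05, 0], "delta_rot": [0, 0, 0]},
    {"hand": 0, "dp": [0, -0.055, 0], "delta_rot": [0, 0, 0]},
    {"hand": 0, "dp": [0, -0.06, 0], "delta_rot": [0, 0, 0]},
    {"hand": 0, "dp": [0, -0.065, 0], "delta_rot": [0, 0, 0]}
  ]
}}

```text
clock: 3.62
ee_pos: [555.0, -137.1, 90.0]
ee_rot: [0.0, 0.707, 0.707, 0.0]
force: [-0.1, 2.3, 0.6]
width: -0.3
```

Request:
{"op": "send_rows", "data": {
  "deltas": [
    {"hand": 0, "dp": [0, -0.005, 0], "delta_rot": [0, 0, 0]},
    {"hand": 0, "dp": [0, -0.01, 0], "delta_rot": [0, 0, 0]},
    {"hand": 0, "dp": [0, -0.015, 0], "delta_rot": [0, 0, 0]}
  ]
}}

```text
clock: 4.0
ee_pos: [555.1, -143.2, 90.0]
ee_rot: [0.0, 0.707, 0.707, 0.0]
force: [0.2, 1.1, -0.5]
width: -0.2
```

Request:
{"op": "send_rows", "data": {
  "deltas": [
    {"hand": 0, "dp": [0, -0.005, 0], "delta_rot": [0, 0, 0]},
    {"hand": 0, "dp": [0, -0.01, 0], "delta_rot": [0, 0, 0]},
    {"hand": 0, "dp": [0, -0.015, 0], "delta_rot": [0, 0, 0]}
  ]
}}

```text
clock: 4.38
ee_pos: [555.0, -148.2, 90.0]
ee_rot: [-0.0, 0.707, 0.707, 0.001]
force: [-0.8, 4.1, 1.5]
width: -0.0
```

Request:
{"op": "send_rows", "data": {
  "deltas": [
    {"hand": 0, "dp": [0, -0.005, 0], "delta_rot": [0, 0, 0]},
    {"hand": 0, "dp": [0, -0.01, 0], "delta_rot": [0, 0, 0]},
    {"hand": 0, "dp": [0, -0.015, 0], "delta_rot": [0, 0, 0]}
  ]
}}

```text
clock: 4.75
ee_pos: [555.0, -148.9, 90.1]
ee_rot: [-0.003, 0.706, 0.708, 0.003]
force: [-1.7, 13.0, 3.9]
width: -0.2
```

Request:
{"op": "send_rows", "data": {
  "deltas": [
    {"hand": 0, "dp": [0, -0.012, 0], "delta_rot": [0, 0, 0]}
  ]
}}

```text
clock: 4.88
ee_pos: [555.0, -149.0, 90.1]
ee_rot: [-0.005, 0.705, 0.709, 0.004]
force: [-1.9, 8.5, 3.1]
width: -0.0
```

Run:
```python
from h import *
o=telemetry.get_obs();print(o['ee_pos'],o['ee_rot'],o['force'],o['joints'],o['tau'])
im,d=cams.snapshot('top');np.savez('topb.npz',im=im,d=d)
cv2.imwrite('pics/b.png',cv2.resize(im[160:260,220:360],(800,571),interpolation=cv2.INTER_CUBIC))
im,d=cams.snapshot('scene');cv2.imwrite('pics/bs.png',cv2.resize(im[150:270,220:380],(800,600),interpolation=cv2.INTER_CUBIC))
o=telemetry.get_obs();print(o['ee_pos'],o['force'])
```

```text
[ 554.97609065 -148.9921282    90.08943513] [-0.0053557   0.70487717  0.70929662  0.00421862] [-1.94661213  8.46651356  3.05115575] [ 0.55110107  0.47842716 -0.45334956  1.86460454  0.25163669  0.86020601
 -0.01770153] [  4.47237387 -43.89454007   0.70634225 -21.17552876   2.13497065
  -0.39401927  -0.05009402]
[ 554.98886756 -149.07056846   90.09868075] [-1.68928984  9.82825196  3.29766303]
```

View pics/b.png

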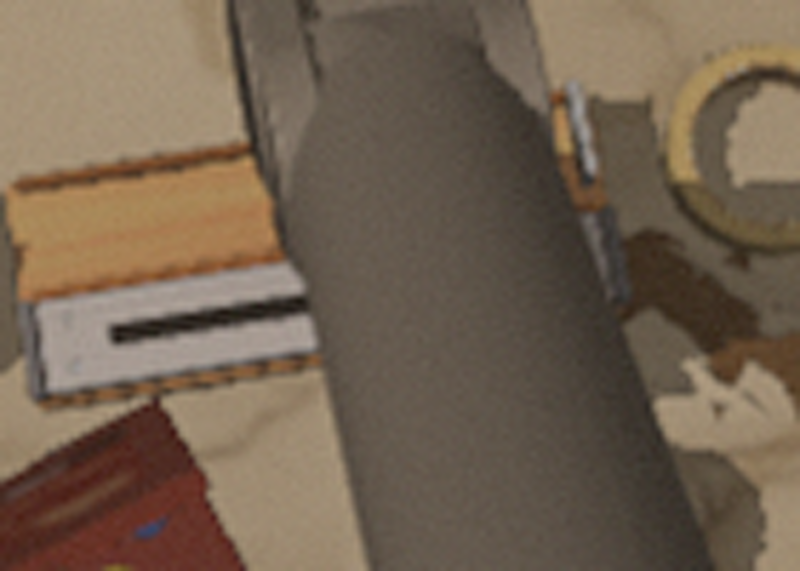

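View pics/bs.png

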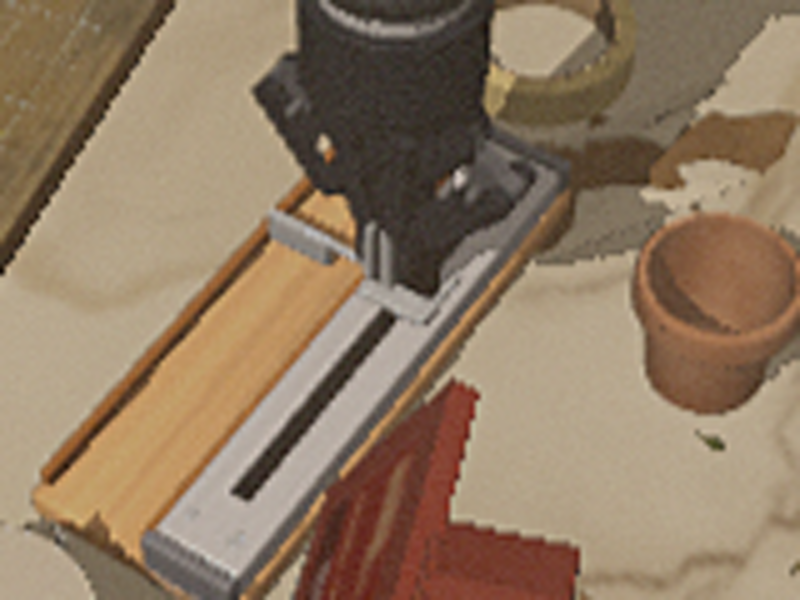

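Still at a notch wall, with about 10 N on the tool and no stop yet. I'll push a little more.

Request:
{"op": "send_rows", "data": {
  "deltas": [
    {"hand": 0, "dp": [0, -0.015, 0], "delta_rot": [0, 0, 0]},
    {"hand": 0, "dp": [0, -0.015, 0], "delta_rot": [0, 0, 0]}
  ]
}}

```text
clock: 5.22
ee_pos: [555.0, -149.6, 90.2]
ee_rot: [-0.008, 0.704, 0.71, 0.006]
force: [-1.6, 10.3, 2.9]
width: 0.3
```

Request:
{"op": "send_rows", "data": {
  "deltas": [
    {"hand": 0, "dp": [0, -0.02, 0], "delta_rot": [0, 0, 0]},
    {"hand": 0, "dp": [0, -0.025, 0], "delta_rot": [0, 0, 0]}
  ]
}}

```text
clock: 5.48
ee_pos: [555.0, -155.3, 90.2]
ee_rot: [-0.01, 0.702, 0.712, 0.007]
force: [-1.1, 2.0, 0.6]
width: 0.0
```

```bash
cat >> h.py <<'E'
from scipy.spatial.transform import Rotation as Ro
def rc():
    o=telemetry.get_obs();q=o['ee_rot'];R=Ro.from_quat([q[1],q[2],q[3],q[0]]);R0=Ro.from_quat([.7071,.7071,0,0])
    print(o['clock'],o['ee_pos'].round(2),o['force'].round(2),'rotcorr/0.5',((R0*R.inv()).as_rotvec()/.5).round(4))
E
python3 -c "
from h import *
rc()"
```

```text
5.475 [ 554.98 -155.33   90.2 ] [-1.06  2.03  0.65] rotcorr/0.5 [-0.0486 -0.0075 -0.0259]
```

Request:
{"op": "send_rows", "data": {
  "deltas": [
    {"hand": 0, "dp": [0, -0.005, 0], "delta_rot": [-0.048, -0.007, -0.026]},
    {"hand": 0, "dp": [0, -0.01, 0], "delta_rot": [-0.048, -0.007, -0.026]},
    {"hand": 0, "dp": [0, -0.015, 0], "delta_rot": [-0.048, -0.007, -0.026]}
  ]
}}

```text
clock: 5.85
ee_pos: [555.0, -161.7, 90.3]
ee_rot: [-0.0, 0.707, 0.707, 0.0]
force: [-1.3, 0.5, 1.0]
width: 0.2
```

Request:
{"op": "send_rows", "data": {
  "deltas": [
    {"hand": 0, "dp": [0, -0.005, 0], "delta_rot": [0, 0, 0]},
    {"hand": 0, "dp": [0, -0.01, 0], "delta_rot": [0, 0, 0]},
    {"hand": 0, "dp": [0, -0.015, 0], "delta_rot": [0, 0, 0]}
  ]
}}

```text
clock: 6.22
ee_pos: [555.1, -167.8, 90.3]
ee_rot: [-0.0, 0.707, 0.707, 0.0]
force: [0.4, 1.5, 0.3]
width: 0.1
```

Request:
{"op": "send_rows", "data": {
  "deltas": [
    {"hand": 0, "dp": [0, -0.005, 0], "delta_rot": [0, 0, 0]},
    {"hand": 0, "dp": [0, -0.01, 0], "delta_rot": [0, 0, 0]},
    {"hand": 0, "dp": [0, -0.015, 0], "delta_rot": [0, 0, 0]}
  ]
}}

```text
clock: 6.6
ee_pos: [555.1, -170.1, 90.3]
ee_rot: [-0.002, 0.707, 0.707, 0.002]
force: [-2.1, 10.1, 2.6]
width: -0.1
```

Request:
{"op": "send_rows", "data": {
  "deltas": [
    {"hand": 0, "dp": [0, -0.015, 0], "delta_rot": [0, 0, 0]},
    {"hand": 0, "dp": [0, -0.02, 0], "delta_rot": [0, 0, 0]}
  ]
}}

```text
clock: 6.85
ee_pos: [555.1, -170.3, 90.4]
ee_rot: [-0.006, 0.705, 0.709, 0.004]
force: [-3.4, 17.2, 6.4]
width: 0.0
```

Request:
{"op": "send_rows", "data": {
  "deltas": [
    {"hand": 0, "dp": [0, -0.02, 0], "delta_rot": [0, 0, 0]},
    {"hand": 0, "dp": [0, -0.025, 0], "delta_rot": [0, 0, 0]}
  ]
}}

```text
clock: 7.1
ee_pos: [555.0, -170.5, 90.5]
ee_rot: [-0.011, 0.704, 0.71, 0.008]
force: [-3.2, 20.8, 7.0]
width: -0.0
```

The reading of 20 N with no motion is above any click, so this is the home stop. I'll back off, lift, and cross to the right side.

Request:
{"op": "send_rows", "data": {
  "deltas": [
    {"hand": 0, "dp": [0, 0.03, 0], "delta_rot": [-0.05, -0.007, -0.026]},
    {"hand": 0, "dp": [0, 0.05, 0.0], "delta_rot": [-0.05, -0.007, -0.026]},
    {"hand": 0, "dp": [0, 0.05, 0.15], "delta_rot": [-0.05, -0.007, -0.026]},
    {"hand": 0, "dp": [0, 0.05, 0.18], "delta_rot": [-0.05, -0.007, -0.026]},
    {"hand": 0, "dp": [0, 0.0, 0.18], "delta_rot": [-0.05, -0.007, -0.026]},
    {"hand": 0, "dp": [0, -0.13, 0.18], "delta_rot": [-0.05, -0.007, -0.026]},
    {"hand": 0, "dp": [0, -0.15, 0.18], "delta_rot": [-0.05, -0.007, -0.026]},
    {"hand": 0, "dp": [0, -0.15, 0.18], "delta_rot": [-0.05, -0.007, -0.026]}
  ]
}}

```text
clock: 8.1
ee_pos: [553.5, -232.8, 160.7]
ee_rot: [-0.003, 0.71, 0.704, -0.001]
force: [0.1, 1.0, -0.7]
width: 0.1
```

Run:
```python
from h import *
rc()
for n in('wrist','scene'):
    c,f=K(n);im,d=cams.snapshot(n);np.savez(n+'c.npz',im=im,d=d,E=c['extrinsics'])
    if n=='scene': im=cv2.resize(im[150:270,220:380],(800,600),interpolation=cv2.INTER_CUBIC)
    cv2.imwrite(f'pics/c{n}.png',im)
```

```text
8.1 [ 553.48 -232.76  160.67] [ 0.15  0.97 -0.68] rotcorr/0.5 [-0.0057 -0.0092  0.015 ]
```

View pics/cwrist.png

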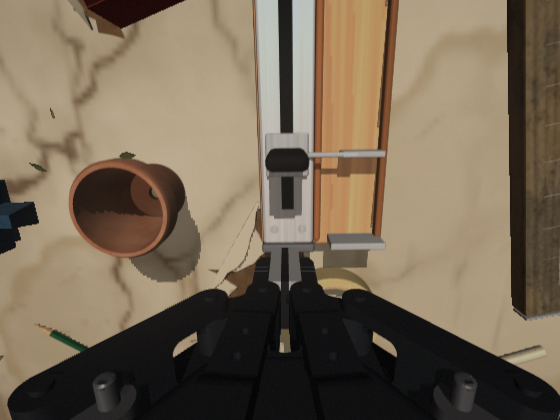

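View pics/cscene.png

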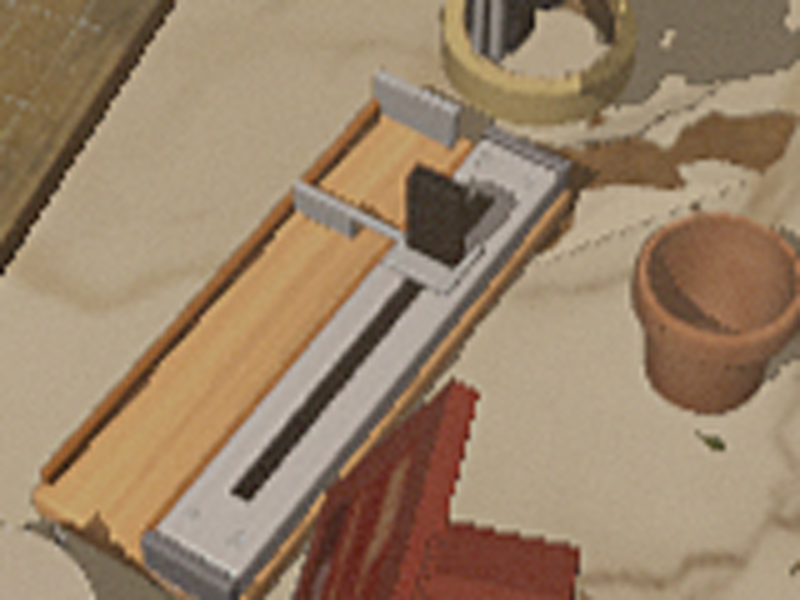

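Both views show the tab standing clear: wrist at (287,160), scene crop at (437,220). I'll measure its home position here as the reference for the return stroke.

```bash
cat >> h.py <<'E'
def tab(n,im,d,E):
    c,f=K(n);vv,uu=np.mgrid[0:420,0:560]
    P=np.stack([(uu-c['cx'])*d/f,-(vv-c['cy'])*d/f,-d],-1)@E[:3,:3].T+E[:3,3]
    m=(im.max(-1)<75)&(P[...,2]>50)&(P[...,2]<96)&(P[...,0]>530)&(P[...,0]<580)&(P[...,1]<0)&(P[...,1]>-215)&(d>0)
    nl,lab,st,ce=cv2.connectedComponentsWithStats(m.astype(np.uint8))
    i=1+np.argmax(st[1:,4]);q=P[lab==i]
    face=q[(q[:,2]>55)&(q[:,2]<84)]
    print(n,st[i],'mean',q.mean(0).round(1),'y pct',np.percentile(q[:,1],[2,10,50,90,98]).round(1),'x',np.percentile(q[:,0],[2,50,98]).round(1),'face y med',np.median(face[:,1]).round(2) if len(face) else None,'top y',np.percentile(q[q[:,2]>87][:,1],[3,50,97]).round(1) if (q[:,2]>87).sum()>3 else None)
E
python3 - <<'E'
from h import *
for n in('wristc','scenec'):
    z=np.load(n+'.npz');tab(n[:-1],z['im'],z['d'],z['E'])
c,f=K('scene');z=np.load('scene0.npz');tab('scene',z['im'],z['d'],np.array(c['extrinsics']))
E
```

```text
wrist [265 150  44  23 877] mean [ 554.8 -184.9   85.4] y pct [-191.  -189.7 -184.5 -180.6 -180.5] x [542.4 555.  567.6] face y med -180.54 top y [-191.  -186.  -181.6]
scene [302 184  11  17 154] mean [ 552.3 -182.7   73.5] y pct [-188.4 -186.6 -182.1 -180.4 -179.4] x [541.5 552.  564.8] face y med -181.94 top y [-188.3 -183.8 -179.9]
scene [293 194  12  17 163] mean [ 551.4 -149.3   73.8] y pct [-155.  -153.8 -148.4 -146.7 -145.9] x [540.9 550.5 564.5] face y med -148.16 top y [-155.  -150.4 -146.5]
```

Request:
{"op": "send_rows", "data": {
  "deltas": [
    {"hand": 0, "dp": [0.004, 0.02, 0], "delta_rot": [-0.006, -0.009, 0.015]},
    {"hand": 0, "dp": [0.004, 0.02, -0.1], "delta_rot": [-0.006, -0.009, 0.015]},
    {"hand": 0, "dp": [0.004, 0.02, -0.176], "delta_rot": [-0.006, -0.009, 0.015]},
    {"hand": 0, "dp": [0.004, 0.02, -0.176], "delta_rot": [-0.006, -0.009, 0.015]},
    {"hand": 0, "dp": [0.004, 0.04, -0.176], "delta_rot": [-0.006, -0.009, 0.015]},
    {"hand": 0, "dp": [0.004, 0.05, -0.176], "delta_rot": [-0.006, -0.009, 0.015]}
  ]
}}

```text
clock: 8.95
ee_pos: [557.5, -208.7, 92.8]
ee_rot: [0.001, 0.705, 0.709, 0.002]
force: [0.3, -0.3, -0.1]
width: -0.0
```

```bash
python3 -c "
from h import *
rc()"
```

```text
8.95 [ 557.47 -208.7    92.78] [ 0.29 -0.33 -0.07] rotcorr/0.5 [-0.0002  0.0085 -0.0115]
```

Request:
{"op": "send_rows", "data": {
  "deltas": [
    {"hand": 0, "dp": [-0.006, 0, -0.006], "delta_rot": [0, 0.008, -0.011]},
    {"hand": 0, "dp": [-0.006, 0.004, -0.006], "delta_rot": [0, 0.008, -0.011]},
    {"hand": 0, "dp": [-0.006, 0.008, -0.006], "delta_rot": [0, 0.008, -0.011]}
  ]
}}

```text
clock: 9.32
ee_pos: [555.1, -205.6, 90.5]
ee_rot: [0.0, 0.707, 0.707, 0.0]
force: [0.6, -0.3, -0.1]
width: 0.3
```

Request:
{"op": "send_rows", "data": {
  "deltas": [
    {"hand": 0, "dp": [0, 0.004, 0], "delta_rot": [0, 0, 0]},
    {"hand": 0, "dp": [0, 0.008, 0], "delta_rot": [0, 0, 0]},
    {"hand": 0, "dp": [0, 0.012, 0], "delta_rot": [0, 0, 0]}
  ]
}}

```text
clock: 9.7
ee_pos: [555.0, -201.7, 90.6]
ee_rot: [0.001, 0.707, 0.707, -0.0]
force: [-0.1, -2.4, -0.2]
width: 0.1
```

Request:
{"op": "send_rows", "data": {
  "deltas": [
    {"hand": 0, "dp": [0, 0.004, 0], "delta_rot": [0, 0, 0]},
    {"hand": 0, "dp": [0, 0.008, 0], "delta_rot": [0, 0, 0]},
    {"hand": 0, "dp": [0, 0.012, 0], "delta_rot": [0, 0, 0]}
  ]
}}

```text
clock: 10.07
ee_pos: [555.0, -196.9, 90.6]
ee_rot: [0.001, 0.707, 0.707, -0.0]
force: [-0.4, -2.4, 0.2]
width: -0.2
```

Request:
{"op": "send_rows", "data": {
  "deltas": [
    {"hand": 0, "dp": [0, 0.004, 0], "delta_rot": [0, 0, 0]},
    {"hand": 0, "dp": [0, 0.008, 0], "delta_rot": [0, 0, 0]},
    {"hand": 0, "dp": [0, 0.012, 0], "delta_rot": [0, 0, 0]}
  ]
}}

```text
clock: 10.45
ee_pos: [555.0, -192.0, 90.6]
ee_rot: [0.001, 0.707, 0.707, -0.0]
force: [-0.2, -2.1, -0.7]
width: -0.3
```

Request:
{"op": "send_rows", "data": {
  "deltas": [
    {"hand": 0, "dp": [0, 0.004, 0], "delta_rot": [0, 0, 0]},
    {"hand": 0, "dp": [0, 0.008, 0], "delta_rot": [0, 0, 0]},
    {"hand": 0, "dp": [0, 0.012, 0], "delta_rot": [0, 0, 0]}
  ]
}}

```text
clock: 10.82
ee_pos: [554.9, -187.0, 90.6]
ee_rot: [0.001, 0.707, 0.707, -0.0]
force: [0.5, -1.3, -0.8]
width: -0.1
```

Request:
{"op": "send_rows", "data": {
  "deltas": [
    {"hand": 0, "dp": [0, 0.004, 0], "delta_rot": [0, 0, 0]},
    {"hand": 0, "dp": [0, 0.008, 0], "delta_rot": [0, 0, 0]},
    {"hand": 0, "dp": [0, 0.012, 0], "delta_rot": [0, 0, 0]}
  ]
}}

```text
clock: 11.2
ee_pos: [555.0, -181.7, 90.5]
ee_rot: [0.0, 0.707, 0.707, -0.0]
force: [1.0, -1.1, 0.2]
width: -0.1
```

Request:
{"op": "send_rows", "data": {
  "deltas": [
    {"hand": 0, "dp": [0, 0.004, 0], "delta_rot": [0, 0, 0]},
    {"hand": 0, "dp": [0, 0.008, 0], "delta_rot": [0, 0, 0]},
    {"hand": 0, "dp": [0, 0.012, 0], "delta_rot": [0, 0, 0]}
  ]
}}

```text
clock: 11.58
ee_pos: [555.0, -181.1, 90.6]
ee_rot: [0.003, 0.708, 0.706, -0.002]
force: [-0.3, -9.0, -2.3]
width: 0.1
```

Wall of click 1 at about s = 22 mm. I'll push through it.

Request:
{"op": "send_rows", "data": {
  "deltas": [
    {"hand": 0, "dp": [0, 0.015, 0], "delta_rot": [0, 0, 0]},
    {"hand": 0, "dp": [0, 0.02, 0], "delta_rot": [0, 0, 0]}
  ]
}}

```text
clock: 11.82
ee_pos: [554.9, -180.1, 90.7]
ee_rot: [0.006, 0.709, 0.705, -0.004]
force: [1.0, -14.0, -3.4]
width: -0.0
```

```bash
python3 -c "
from h import *
rc()"
```

```text
11.825 [ 554.88 -180.11   90.74] [  0.97 -14.    -3.42] rotcorr/0.5 [0.0296 0.0054 0.0119]
```

Request:
{"op": "send_rows", "data": {
  "deltas": [
    {"hand": 0, "dp": [0, 0.02, 0], "delta_rot": [0, 0, 0]}
  ]
}}

```text
clock: 11.95
ee_pos: [554.8, -179.5, 90.9]
ee_rot: [0.01, 0.711, 0.703, -0.007]
force: [1.3, -14.3, -3.1]
width: 0.0
```

Request:
{"op": "send_rows", "data": {
  "deltas": [
    {"hand": 0, "dp": [0, 0.022, 0], "delta_rot": [0, 0, 0]}
  ]
}}

```text
clock: 12.08
ee_pos: [554.7, -178.7, 91.0]
ee_rot: [0.014, 0.712, 0.702, -0.01]
force: [2.3, -15.1, -4.6]
width: -0.2
```

Request:
{"op": "send_rows", "data": {
  "deltas": [
    {"hand": 0, "dp": [0, 0.022, 0], "delta_rot": [0.03, 0.005, 0.012]}
  ]
}}

```text
clock: 12.2
ee_pos: [554.6, -173.5, 91.0]
ee_rot: [0.009, 0.712, 0.702, -0.006]
force: [1.3, -0.8, -1.6]
width: -0.0
```

```bash
python3 -c "
from h import *
rc()
n='scene'
c,f=K(n);im,d=cams.snapshot(n);tab(n,im,d,np.array(c['extrinsics']));
cv2.imwrite('pics/d.png',cv2.resize(im[150:270,220:380],(800,600),interpolation=cv2.INTER_CUBIC))
rc()"
```

```text
12.2 [ 554.61 -173.51   90.96] [ 1.3  -0.82 -1.6 ] rotcorr/0.5 [0.0425 0.0083 0.0259]
scene [294 188  17  22 201] mean [ 550.6 -156.5   77. ] y pct [-175.8 -167.9 -153.  -150.9 -150.1] x [540.9 548.9 565.5] face y med -152.14 top y [-174.9 -157.1 -150.6]
12.25 [ 554.64 -171.44   90.95] [ 0.97 -2.67 -0.15] rotcorr/0.5 [0.0374 0.0072 0.0232]
```

View pics/d.png

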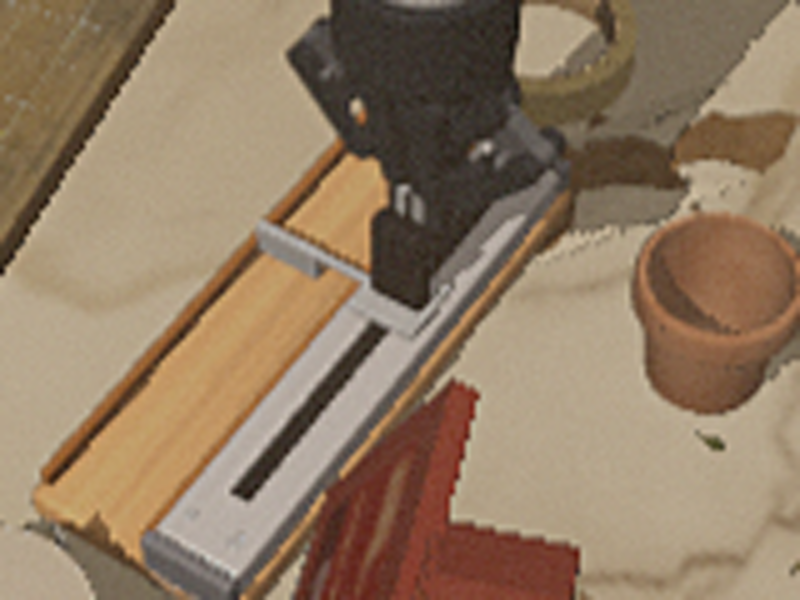

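Click 1 is passed: the scene face reading gives s of about 30, and the tab is visible at crop (400,255). I'll straighten the tool and carry on.

Request:
{"op": "send_rows", "data": {
  "deltas": [
    {"hand": 0, "dp": [0, 0.002, 0], "delta_rot": [0.037, 0.007, 0.023]},
    {"hand": 0, "dp": [0, 0.004, 0], "delta_rot": [0.037, 0.007, 0.023]},
    {"hand": 0, "dp": [0, 0.008, 0], "delta_rot": [0.037, 0.007, 0.023]}
  ]
}}

```text
clock: 12.62
ee_pos: [554.7, -168.1, 90.9]
ee_rot: [0.0, 0.707, 0.707, -0.0]
force: [0.5, -1.3, -0.6]
width: -0.5
```

Request:
{"op": "send_rows", "data": {
  "deltas": [
    {"hand": 0, "dp": [0, 0.004, 0], "delta_rot": [0, 0, 0]},
    {"hand": 0, "dp": [0, 0.008, 0], "delta_rot": [0, 0, 0]},
    {"hand": 0, "dp": [0, 0.012, 0], "delta_rot": [0, 0, 0]}
  ]
}}

```text
clock: 13.0
ee_pos: [554.7, -162.5, 90.9]
ee_rot: [-0.0, 0.707, 0.707, 0.0]
force: [-0.3, 1.0, -0.6]
width: -0.0
```

Request:
{"op": "send_rows", "data": {
  "deltas": [
    {"hand": 0, "dp": [0, 0.004, 0], "delta_rot": [0, 0, 0]},
    {"hand": 0, "dp": [0, 0.008, 0], "delta_rot": [0, 0, 0]}
  ]
}}

```text
clock: 13.25
ee_pos: [554.7, -161.3, 91.0]
ee_rot: [0.001, 0.707, 0.707, -0.001]
force: [1.4, -6.5, -0.9]
width: 0.1
```

Click 2 is reached at about s = 42. I'll push through it in single rows.

Request:
{"op": "send_rows", "data": {
  "deltas": [
    {"hand": 0, "dp": [0, 0.015, 0], "delta_rot": [0, 0, 0]},
    {"hand": 0, "dp": [0, 0.018, 0], "delta_rot": [0, 0, 0]}
  ]
}}

```text
clock: 13.5
ee_pos: [554.6, -160.1, 91.1]
ee_rot: [0.004, 0.708, 0.706, -0.003]
force: [0.5, -12.1, -2.5]
width: 0.4
```

Request:
{"op": "send_rows", "data": {
  "deltas": [
    {"hand": 0, "dp": [0, 0.02, 0], "delta_rot": [0, 0, 0]}
  ]
}}

```text
clock: 13.62
ee_pos: [554.5, -159.4, 91.2]
ee_rot: [0.007, 0.71, 0.705, -0.006]
force: [1.6, -14.5, -3.6]
width: 0.1
```

Request:
{"op": "send_rows", "data": {
  "deltas": [
    {"hand": 0, "dp": [0, 0.02, 0], "delta_rot": [0.02, 0.004, 0.01]}
  ]
}}

```text
clock: 13.75
ee_pos: [554.5, -157.3, 91.2]
ee_rot: [0.006, 0.709, 0.705, -0.005]
force: [2.0, -8.9, -3.4]
width: 0.2
```

Request:
{"op": "send_rows", "data": {
  "deltas": [
    {"hand": 0, "dp": [0, 0.012, 0], "delta_rot": [0.02, 0.004, 0.01]}
  ]
}}

```text
clock: 13.88
ee_pos: [554.5, -153.6, 91.2]
ee_rot: [0.002, 0.708, 0.706, -0.002]
force: [-0.7, -0.8, -0.4]
width: -0.2
```

```bash
cat > s.py <<'E'
from h import *
import sys
rc()
n='scene'
c,f=K(n);im,d=cams.snapshot(n);tab(n,im,d,np.array(c['extrinsics']));
cv2.imwrite('pics/%s.png'%sys.argv[1],cv2.resize(im[150:270,220:380],(800,600),interpolation=cv2.INTER_CUBIC))
rc()
E
python3 s.py e
```

```text
13.875 [ 554.48 -153.59   91.18] [-0.68 -0.83 -0.42] rotcorr/0.5 [0.0115 0.0001 0.0055]
scene [289 194  17  22 204] mean [ 550.6 -136.4   77.1] y pct [-156.9 -148.  -132.9 -131.  -130.1] x [540.8 549.6 565.8] face y med -132.17 top y [-154.9 -136.6 -131. ]
13.925 [ 554.48 -152.77   91.17] [ 0.84 -1.9  -0.21] rotcorr/0.5 [ 0.0096 -0.0005  0.0039]
```

Click 2 is passed, with vision giving s = 49.8 and touch 50.2. I'll creep towards click 3.

Request:
{"op": "send_rows", "data": {
  "deltas": [
    {"hand": 0, "dp": [0, 0.003, 0], "delta_rot": [0.01, 0, 0.004]},
    {"hand": 0, "dp": [0, 0.006, 0], "delta_rot": [0.01, 0, 0.004]},
    {"hand": 0, "dp": [0, 0.009, 0], "delta_rot": [0.01, 0, 0.004]},
    {"hand": 0, "dp": [0, 0.012, 0], "delta_rot": [0.01, 0, 0.004]},
    {"hand": 0, "dp": [0, 0.015, 0], "delta_rot": [0.01, 0, 0.004]},
    {"hand": 0, "dp": [0, 0.018, 0], "delta_rot": [0.01, 0, 0.004]},
    {"hand": 0, "dp": [0, 0.021, 0], "delta_rot": [0.01, 0, 0.004]},
    {"hand": 0, "dp": [0, 0.024, 0], "delta_rot": [0.01, 0, 0.004]}
  ]
}}

```text
clock: 14.92
ee_pos: [554.4, -143.1, 91.1]
ee_rot: [-0.0, 0.707, 0.707, -0.0]
force: [0.7, -2.3, -1.9]
width: 0.1
```

```bash
python3 s.py f
```

```text
14.925 [ 554.41 -143.09   91.12] [ 0.71 -2.27 -1.9 ] rotcorr/0.5 [-0.0004 -0.0008 -0.0001]
scene [286 197  18  23 202] mean [ 550.5 -125.8   76.7] y pct [-146.7 -137.7 -122.3 -120.5 -119.9] x [540.7 548.7 566.5] face y med -121.75 top y [-143.  -125.8 -120.1]
14.975 [ 554.44 -142.78   91.15] [ 0.15 -1.36 -0.42] rotcorr/0.5 [-0.001  -0.0008 -0.0007]
```

Request:
{"op": "send_rows", "data": {
  "deltas": [
    {"hand": 0, "dp": [0, 0.002, 0], "delta_rot": [0, 0, 0]},
    {"hand": 0, "dp": [0, 0.004, 0], "delta_rot": [0, 0, 0]},
    {"hand": 0, "dp": [0, 0.006, 0], "delta_rot": [0, 0, 0]},
    {"hand": 0, "dp": [0, 0.008, 0], "delta_rot": [0, 0, 0]},
    {"hand": 0, "dp": [0, 0.01, 0], "delta_rot": [0, 0, 0]}
  ]
}}

```text
clock: 15.6
ee_pos: [554.5, -138.1, 91.3]
ee_rot: [-0.001, 0.707, 0.707, 0.0]
force: [-0.7, -0.3, -0.7]
width: 0.1
```

```bash
python3 s.py g
```

```text
15.6 [ 554.54 -138.07   91.27] [-0.71 -0.31 -0.67] rotcorr/0.5 [-0.0023 -0.0006 -0.0016]
scene [285 198  17  23 213] mean [ 550.7 -120.    77.1] y pct [-140.1 -132.2 -116.4 -114.2 -113.6] x [540.6 548.8 565.1] face y med -115.29 top y [-138.5 -121.7 -114.6]
15.65 [ 554.55 -138.     91.28] [ 0.2   0.27 -0.56] rotcorr/0.5 [-0.0022 -0.0005 -0.0019]
```

The force is now zero and the lever has moved ahead of the finger (vision 66.7, touch 65.2), so it has snapped in. I'll back off, lift and check.

Request:
{"op": "send_rows", "data": {
  "deltas": [
    {"hand": 0, "dp": [0, -0.04, 0], "delta_rot": [0, 0, 0]},
    {"hand": 0, "dp": [0, -0.06, 0], "delta_rot": [0, 0, 0]},
    {"hand": 0, "dp": [0, -0.06, 0], "delta_rot": [0, 0, 0]},
    {"hand": 0, "dp": [0, -0.06, 0.15], "delta_rot": [0, 0, 0]},
    {"hand": 0, "dp": [0, -0.1, 0.25], "delta_rot": [0, 0, 0]},
    {"hand": 0, "dp": [0, -0.2, 0.25], "delta_rot": [0, 0, 0]},
    {"hand": 0, "dp": [0, -0.28, 0.25], "delta_rot": [0, 0, 0]},
    {"hand": 0, "dp": [0, -0.28, 0.25], "delta_rot": [0, 0, 0]}
  ]
}}

```text
clock: 16.65
ee_pos: [553.6, -253.5, 191.0]
ee_rot: [-0.0, 0.709, 0.705, -0.0]
force: [-0.5, -0.2, -0.4]
width: 0.4
```

```bash
python3 s.py h
python3 - <<'E'
from h import *
c,f=K('wrist');im,d=cams.snapshot('wrist');tab('wrist',im,d,np.array(c['extrinsics']));cv2.imwrite('pics/hw.png',im)
E
```

```text
16.65 [ 553.6 -253.5  191. ] [-0.48 -0.22 -0.39] rotcorr/0.5 [ 0.0002 -0.0017  0.0092]
scene [285 204  12  17 167] mean [ 551.2 -115.4   74. ] y pct [-122.4 -119.4 -114.3 -112.6 -111.7] x [540.8 551.2 564.2] face y med -113.99 top y [-120.7 -117.5 -113.2]
16.7 [ 554.1  -250.85  191.  ] [ 0.36  0.75 -0.64] rotcorr/0.5 [-0.0033 -0.0013  0.0033]
wrist [ 264   17   42   34 1270] mean [ 554.4 -121.5   81.9] y pct [-125.2 -125.  -122.7 -115.8 -114.1] x [541.6 554.6 567. ] face y med -124.82 top y [-124.1 -119.4 -114.2]
```

View pics/h.png

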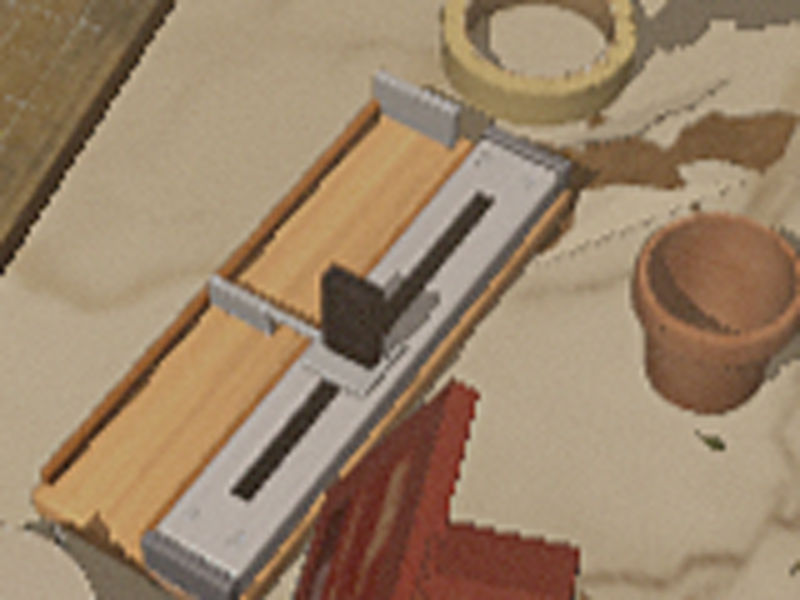

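View pics/hw.png

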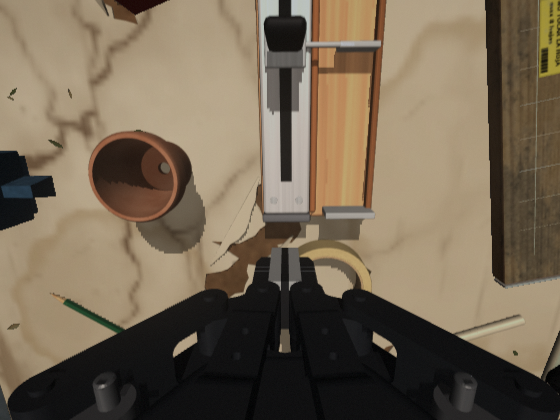

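The scene view shows the tab at crop (352,315) with its left face at y = -114.0. That is 67.95 mm from home, the middle of click 3. The tape and pot look unmoved and the robot is clear, so I'm handing in.

```bash
python3 -c "
from h import *
rc();print(ticket.sign_off())"
```

```text
16.75 [ 554.48 -249.21  191.  ] [0.   0.53 1.03] rotcorr/0.5 [-0.0048 -0.0011 -0.0019]
the job is handed in; nothing more can be done
None
```

The lever is seated in the third click, and I handed the job in at about 16.8 s. The sign-off gave no verdict, so the result rests on my own checks.

- **Home:** I pushed the lever right with the closed fingertips until it stopped dead under about 21 N, well above any click and under the 35 N limit.
- **Back to click 3:** Pushing left, I felt walls at about 22 mm (click 1) and 42 mm (click 2). I then crept on until the lever snapped away from the finger near 66 mm.
- **Final position:** With the arm clear, the scene camera puts the tab 67.95 mm from its home position, against the 65–71 mm allowed. The wrist camera gives about 67 mm, 1 mm less but still inside the band.
- **Click forces:** The tool force read 14–15 N while leaving clicks 1 and 2, more than the 6–10 N described. I took that as arm and sensor effects.
- **Bystanders:** The tape and pot look unmoved in the last pictures. I did not re-measure the spool after the start, but the fingers never came near it.
- **Contact:** The robot was clear of everything at the end, with tool force about 1 N, the size of the sensor noise.

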